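Three full tins for the kitchen

ROBOT

A 7-joint arm with a two-finger parallel gripper is mounted at the origin on the work surface. World frame = base frame: x ahead of the robot, y to its left, z up, the work surface at z = 0. Lengths are in m, angles in rad, forces in N, time in s.
With the tool pointing down it reaches from about 0.4 to 0.85 m from the base axis. Payload 4.5 kg.
Tool frame: the origin (TCP) lies on the centre line of the jaws, within the pads' length; the fingertips stand 17 mm ahead of it and the grasp point (between the pads) lies 2 mm behind it (r.tip_reach is the distance from the TCP to the fingertips, in m); z points along the fingers, y is the line along which they close (so a half turn about z gives the same grasp; the last joint's range is limited). The gripper opens to 88 mm and grips with 3 to 60 N. Pads are 18 mm wide; open, the fingers measure 123 mm over their backs; the gripper's body (75 mm by 187 mm) begins 45 mm behind the grasp point.
Start: joints at [1.244, 0.689, -0.195, 1.565, 0.157, 0.902, -0.215], TCP at [0.221, -0.585, 0.256] pointing down, gripper open.
Joint ranges: [-3.01, 3.01], [-0.46, 2.08], [-1.47, 1.51], [0.13, 2.56], [-1, 4.14], [0.04, 2.09], [-2.66, 2.66]. Speed limits (rad/s): [2.57, 2.57, 3.14, 3.14, 3.14, 3.14, 3.14].

INTERFACE

Orientations are given as a unit quaternion [x, y, z, w].
In Python, from plant import r gives the robot as it stands.
- The arm moves only by the tool step_arm, never from a script. Its argument "steps" is a list of rows, each a list of 7 numbers: the shift along the tool's x, y, z in cm, then the turn, a rotation vector about the tool's x, y, z in degrees, then the gripper's target within -1 to 1 (shut at 1, half-way at 0, fully open at -1). A call has 1 to 8 rows; each row shifts and turns the commanded pose from where the row before left it, along the tool's axes as they then stand; what a row does not reach is not made up. A row lasts 1/8 s, in which the tool goes at most 62.5 mm and 10.7 degrees, less where a joint would pass 70% of its speed; a pose out of reach is approached as far as the arm can. A call with a gripper value outside its range is refused whole. The fingers move at their own pace and stop on an object; "force" is the grip in N (left out, the last holds). Time passes only in rows, so rows that do not move let the fingers close. It gives the time, the measured TCP pose, the force, the opening and the grip force at its end, in the units of the state.
- r.get_state(): the state, without advancing time (a new reading comes with each control period).
- r.snapshot(name): name is "side" or "top"; returns a dict with "pixels" (384x512x3 uint8, red, green, blue), "fx", "fy", "cx", "cy" (pixels), "dist_coeffs" ([k1, k2, p1, p2, k3] as OpenCV has them; the pictures are not rectified), "cam_to_world" (4x4, takes a point from camera to world coordinates). Camera axes: x right, y down, z forward; pixel columns grow to the right and rows downward; lengths in m; the calibration is good to about 2 mm. A picture is of the moment at which its call begins. There is no depth.
- r.finish_job(): hands the job in; it is judged then, once.
The state is a dict: "clock": time; "q": joint angles; "qd": joint speeds; "joint_torque": joint torques, N m; "tool_pos": TCP position; "eef_rot": TCP orientation; "contact_force": force on the tool from outside, world axes, zero at the start; "moment": the same for the moment, N m; "opening": opening from 0.0 (shut) to 1.0 (fully open); "finger_force": force on a finger pad.
Only numpy, scipy, OpenCV 4.12 (cv2) and the standard library are available. Lean on these libraries where they do the work, as an engineer would, in place of code of your own. Each camera call takes 0.05 s, during which the arm holds its last target. There are 200 camera calls.

TASK

Four of these six identical closed tins are full and two are empty, and only their weight, felt as you push them, tells which. Slide exactly three full ones wholly on to the flat of the yellow mat and leave the other three tins standing on the table clear of it. The lids are loose, so keep every tin upright and on the table, never lifted, and do not disturb the jug or the tumbler.

Things in the scene. Friction and masses are not known exactly. Their poses are not given: they have to be found in the camera images.
- tin_a: round tin, 90 mm in diameter, 70 mm tall, metal with a pale band and red lid, loose on the table; the six look alike. Origin: centre of its underside, z up. Either full (about 0.85 kg, 4 to 6.5 N to slide) or empty (about 0.1 kg, under 1 N to slide); pushing tells which, its letter does not. Four are full, two empty, places mixed; they start at least 15 mm apart on the robot's side of the mat.
- tin_b: round tin, 90 mm in diameter, 70 mm tall, metal with a pale band and red lid, loose on the table; the six look alike. Origin: centre of its underside, z up. Either full (about 0.85 kg, 4 to 6.5 N to slide) or empty (about 0.1 kg, under 1 N to slide); pushing tells which, its letter does not.
- tin_c: round tin, 90 mm in diameter, 70 mm tall, metal with a pale band and red lid, loose on the table; the six look alike. Origin: centre of its underside, z up. Either full (about 0.85 kg, 4 to 6.5 N to slide) or empty (about 0.1 kg, under 1 N to slide); pushing tells which, its letter does not.
- tin_d: round tin, 90 mm in diameter, 70 mm tall, metal with a pale band and red lid, loose on the table; the six look alike. Origin: centre of its underside, z up. Either full (about 0.85 kg, 4 to 6.5 N to slide) or empty (about 0.1 kg, under 1 N to slide); pushing tells which, its letter does not.
- tin_e: round tin, 90 mm in diameter, 70 mm tall, metal with a pale band and red lid, loose on the table; the six look alike. Origin: centre of its underside, z up. Either full (about 0.85 kg, 4 to 6.5 N to slide) or empty (about 0.1 kg, under 1 N to slide); pushing tells which, its letter does not.
- tin_f: round tin, 90 mm in diameter, 70 mm tall, metal with a pale band and red lid, loose on the table; the six look alike. Origin: centre of its underside, z up. Either full (about 0.85 kg, 4 to 6.5 N to slide) or empty (about 0.1 kg, under 1 N to slide); pushing tells which, its letter does not.
- mat: yellow serving mat fixed on the table: flat sheet 140 mm (x) by 330 mm (y), 3 mm thick, its three open edges bevelled down to the table over a further 25 mm. Origin: centre of the sheet, at table height; x away from the robot, y along its length. An orange rim 25 mm high along the far edge stops a tin with its centre at x = 25 mm. Holds three tins side by side along y.
- jug: orange plastic water jug, 110 mm in diameter, 245 mm tall, handle on its local +y side out to 103 mm from the axis; origin at the centre of its underside. A bystander.
- tumbler: orange plastic tumbler, 80 mm in diameter at the rim, 110 mm tall; origin at the centre of its underside. A bystander.
Mind the look-alikes: they are no part of the job. What is shaped like the tin_b but blue is not meant. Leave any green look-alike of the tin_f alone.

How it is judged:
By the outcome, as a careful person would: the job done as asked, in the order asked, and still so for the second after the job is handed in, with the robot touching nothing.
It also fails if it takes over 72 s, if anything falls off the work surface, if the arm or the gripper's body presses on something with over 40 N, if the wrist force passes 120 N, or if a joint passes its speed limit or range.

## Working session

There is one attempt and no reset: what is moved stays moved. The work goes in short steps, Python scripts to look and compute and a tool call to move; the robot and the scene stay as the last step left them, time stands still between calls to the robot, and variables do not carry over. Pictures are saved under pics/ and viewed, at most 10 in all, crops included, and the job is handed in when it is done.

Besides the shell and the picture viewer there is one more tool, called after ">>>" by a JSON object that holds its "op" and its "data", one argument or row to a line. step_arm: Moves the arm, as the interface text tells. Its arguments: {"type":"object","properties":{"steps":{"type":"array","items":{"type":"array","items":{"type":"number"}}},"force":{"type":"number"}},"required":["steps"]}

```bash
ls; mkdir -p pics; python3 - <<'E'
from plant import r
import cv2,numpy as np
for n in("top","side"):
    s=r.snapshot(n); cv2.imwrite(f"pics/{n}0.png",cv2.resize(s["pixels"][:,:,::-1],(768,576)))
    print(n,s["fx"],s["fy"],s["cx"],s["cy"],s["dist_coeffs"],np.round(s["cam_to_world"],3).tolist())
st=r.get_state();print({k:np.round(v,3).tolist() for k,v in st.items()})
E
```

```text
pics
top 371.4754052566401 371.4754052566401 256.81195231978325 184.615367251091 [0.03300579 0.         0.         0.         0.        ] [[0.023, -0.983, 0.18, 0.287], [-0.999, -0.026, -0.017, 0.02], [0.022, -0.179, -0.984, 1.166], [0.0, 0.0, 0.0, 1.0]]
side 452.53894440306965 452.53894440306965 263.8322863468272 187.79468474680013 [-0.11000751  0.          0.          0.          0.        ] [[-0.927, -0.247, 0.282, 0.134], [-0.375, 0.62, -0.689, 0.901], [-0.005, -0.745, -0.668, 0.916], [0.0, 0.0, 0.0, 1.0]]
{'clock': 0.1, 'q': [1.244, 0.69, -0.195, 1.566, 0.157, 0.902, -0.215], 'qd': [-0.001, -0.001, -0.002, -0.005, 0.001, -0.0, -0.002], 'joint_torque': [-0.002, -52.85, -1.272, -15.384, -0.053, 0.002, 0.0], 'tool_pos': [0.22, -0.584, 0.255], 'eef_rot': [0.984, 0.179, -0.0, -0.001], 'contact_force': [0.207, 0.011, 0.33], 'moment': [0.001, -0.043, -0.031], 'finger_force': 0.0, 'opening': 1.0}
```

View pics/top0.png

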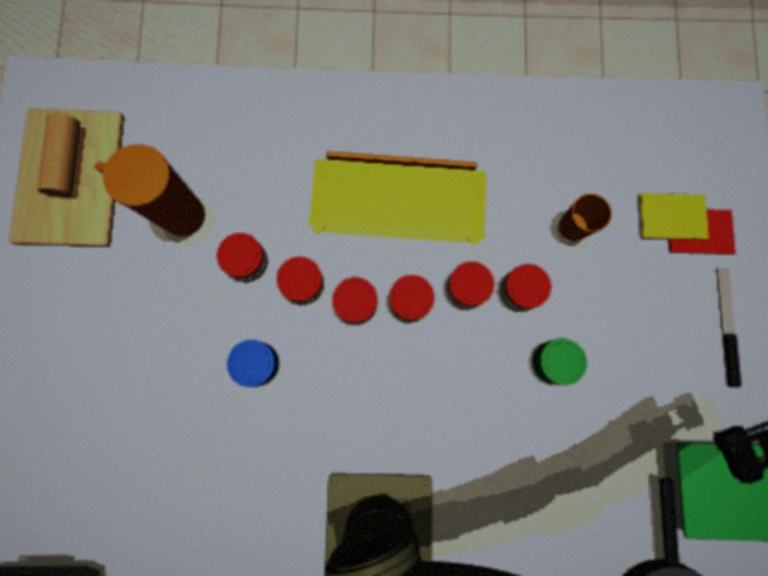

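View pics/side0.png

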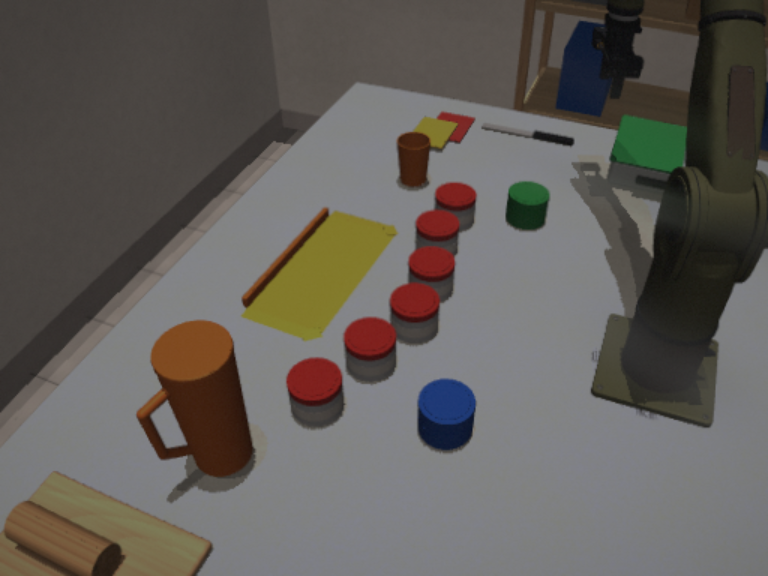

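The top view (768 px wide) shows six red-lidded tins at (240,256), (300,280), (355,300), (412,298), (471,284) and (527,287). The blue one at (252,363) and the green one at (560,361) are look-alikes to leave alone. The mat is centred at about (400,200) with its orange rim on the far side. The jug is at (140,180) and the tumbler at (590,213). Next I'll measure positions.

```bash
cat > h.py <<'E'
from plant import r
import cv2,numpy as np
def ray(s,uv,z):
    K=np.array([[s["fx"],0,s["cx"]],[0,s["fy"],s["cy"]],[0,0,1]])
    n=cv2.undistortPoints(np.array(uv,float).reshape(-1,1,2),K,np.array(s["dist_coeffs"])).reshape(-1,2)
    T=np.array(s["cam_to_world"]); d=np.c_[n,np.ones(len(n))]@T[:3,:3].T; o=T[:3,3]
    return o+d*((z-o[2])/d[:,2])[:,None]
def mask(s,lo,hi,lo2=None,hi2=None):
    h=cv2.cvtColor(s["pixels"],cv2.COLOR_RGB2HSV); m=cv2.inRange(h,lo,hi)
    return m|cv2.inRange(h,lo2,hi2) if lo2 else m
def blobs(m,amin):
    cs,_=cv2.findContours(m,cv2.RETR_EXTERNAL,cv2.CHAIN_APPROX_NONE)
    return [c for c in cs if cv2.contourArea(c)>amin]
def tins(name="top",s=None):
    s=s or r.snapshot(name); m=mask(s,(0,150,60),(4,255,255),(174,150,60),(180,255,255))
    out=[]
    for c in blobs(m,150):
        P=ray(s,c.astype(float),.07)[:,:2]
        (cx,cy),rad=cv2.minEnclosingCircle(P.astype(np.float32))
        out.append((round(float(P[:,0].min()+P[:,0].max())/2,3),round(float(P[:,1].min()+P[:,1].max())/2,3),round(rad,3)))
    return sorted(out,key=lambda t:t[1])
def st():
    q=r.get_state(); return {k:np.round(q[k],3).tolist() for k in("clock","tool_pos","eef_rot","contact_force","q","opening")}
E
python3 - <<'E'
from h import *
for n in("top","side"):
    s=r.snapshot(n); print(n,tins(n,s))
    for nm,z,a in(("mat",0.003,((22,150,60),(35,255,255))),("orange",.025,((5,150,60),(17,255,255))),("blue",.07,((100,150,60),(130,255,255))),("green",.07,((50,120,40),(80,255,255)))):
        for c in blobs(mask(s,*a),60):
            P=ray(s,cv2.boxPoints(cv2.minAreaRect(c)),z); print(nm,np.round(P[:,:2],3).tolist())
E
```

```text
top [(0.601, -0.638, 0.077), (0.477, -0.284, 0.045), (0.479, -0.17, 0.045), (0.447, -0.052, 0.045), (0.441, 0.061, 0.045), (0.479, 0.171, 0.045), (0.525, 0.293, 0.045)]
mat [[0.602, -0.55], [0.7, -0.555], [0.704, -0.699], [0.606, -0.691]]
mat [[0.597, 0.167], [0.764, 0.162], [0.745, -0.222], [0.578, -0.208]]
orange [[0.663, -0.382], [0.696, -0.44], [0.623, -0.474], [0.591, -0.417]]
orange [[0.757, 0.132], [0.769, 0.131], [0.754, -0.191], [0.742, -0.19]]
orange [[0.717, 0.628], [0.803, 0.524], [0.688, 0.44], [0.605, 0.544]]
orange [[0.663, 0.696], [0.829, 0.694], [0.826, 0.668], [0.66, 0.67]]
orange [[0.663, 0.73], [0.832, 0.73], [0.83, 0.712], [0.661, 0.712]]
blue [[0.354, 0.303], [0.356, 0.216], [0.27, 0.211], [0.268, 0.296]]
green [[0.183, -0.562], [0.188, -0.729], [0.017, -0.709], [0.012, -0.548]]
green [[0.372, -0.307], [0.374, -0.395], [0.29, -0.392], [0.288, -0.304]]
side [(0.585, -0.568, 0.076), (0.478, -0.285, 0.046), (0.479, -0.173, 0.048), (0.45, -0.052, 0.047), (0.442, 0.061, 0.047), (0.481, 0.174, 0.046), (0.527, 0.295, 0.045)]
mat [[0.761, 0.157], [0.782, -0.309], [0.582, -0.199], [0.599, 0.214]]
mat [[0.702, -0.612], [0.708, -0.778], [0.606, -0.705], [0.607, -0.55]]
orange [[0.924, 0.269], [0.756, 0.195], [0.573, 0.478], [0.707, 0.54]]
orange [[0.77, 0.142], [0.768, -0.2], [0.744, -0.185], [0.749, 0.151]]
orange [[0.727, -0.566], [0.65, -0.597], [0.566, -0.364], [0.634, -0.337]]
blue [[0.369, 0.233], [0.286, 0.2], [0.26, 0.283], [0.339, 0.314]]
green [[0.382, -0.363], [0.31, -0.424], [0.255, -0.261], [0.322, -0.207]]
green [[0.182, -0.563], [0.191, -0.811], [0.011, -0.804], [0.02, -0.562]]
```

>>> {"op": "step_arm", "data": {
  "steps": [
    [4.05, -3.85, 0, 0, 0, 0, 0],
    [4.05, -3.85, 0, 0, 0, 0, 0],
    [4.05, -3.85, 0, 0, 0, 0, 0],
    [4.05, -3.85, 0, 0, 0, 0, 0],
    [4.05, -3.85, 0, 0, 0, 0, 0],
    [4.05, -3.85, 0, 0, 0, 0, 0],
    [4.05, -3.85, 0, 0, 0, 0, 0],
    [4.05, -3.85, 0, 0, 0, 0, 0]
  ]
}}

```text
clock: 1.2
tool_pos: [0.4158, -0.1806, 0.2558]
eef_rot: [0.984, 0.179, 0.0, 0.0]
contact_force: [0.4, -0.0, 0.1]
opening: 0.502
finger_force: 0.0
```

>>> {"op": "step_arm", "data": {
  "steps": [
    [0, 0, 4, 0, 0, 5, 0],
    [0, 0, 4, 0, 0, 5, 0],
    [0, 0, 2, 0, 0, 0, 0],
    [0, 0, 0, 0, 0, 0, 0]
  ]
}}

```text
clock: 1.7
tool_pos: [0.4143, -0.1818, 0.1547]
eef_rot: [0.996, 0.093, -0.001, -0.001]
contact_force: [0.1, 0.5, -0.6]
opening: 0.503
finger_force: 0.0
```

>>> {"op": "step_arm", "data": {
  "steps": [
    [0, 0, 4, 0, 0, 0, 0],
    [0, 0, 4, 0, 0, 0, 0],
    [0, 0, 2.5, 0, 0, 0, 0],
    [0, 0, 1.2, 0, 0, 0, 0],
    [0, 0, 0, 0, 0, 0, 0]
  ]
}}

```text
clock: 2.33
tool_pos: [0.4185, -0.1838, 0.0412]
eef_rot: [0.996, 0.093, -0.002, -0.001]
contact_force: [-0.7, 0.5, 0.9]
opening: 0.499
finger_force: 0.0
```

>>> {"op": "step_arm", "data": {
  "steps": [
    [0.6, 0, 0, 0, 0, 0, 0],
    [0.6, 0, 0, 0, 0, 0, 0],
    [0.6, 0, 0, 0, 0, 0, 0],
    [0.6, 0, 0, 0, 0, 0, 0]
  ]
}}

```text
clock: 2.82
tool_pos: [0.4377, -0.1801, 0.0412]
eef_rot: [0.996, 0.091, -0.006, -0.001]
contact_force: [-6.2, -2.3, 3.6]
opening: 0.502
finger_force: 3.3
```

>>> {"op": "step_arm", "data": {
  "steps": [
    [0.5, 0, 0, 0, 0, 0, 0],
    [0.5, 0, 0, 0, 0, 0, 0]
  ]
}}

```text
clock: 3.08
tool_pos: [0.4473, -0.1779, 0.041]
eef_rot: [0.996, 0.092, -0.006, -0.001]
contact_force: [-6.5, -1.6, 3.2]
opening: 0.501
finger_force: 3.4
```

>>> {"op": "step_arm", "data": {
  "steps": [
    [0.5, 0, 0, 0, 0, 0, 0]
  ]
}}

```text
clock: 3.2
tool_pos: [0.4519, -0.1769, 0.041]
eef_rot: [0.996, 0.092, -0.006, -0.001]
contact_force: [-7.0, -1.7, 4.0]
opening: 0.505
finger_force: 3.6
```

>>> {"op": "step_arm", "data": {
  "steps": [
    [1.0, 0, 0, 0, 0, 0, 0],
    [1.5, 0, 0, 0, 0, 0, 0],
    [1.5, 0, 0, 0, 0, 0, 0],
    [1.5, 0, 0, 0, 0, 0, 0],
    [1.5, 0, 0, 0, 0, 0, 0],
    [1.5, 0, 0, 0, 0, 0, 0],
    [1.5, 0, 0, 0, 0, 0, 0],
    [1.0, 0, 0, 0, 0, 0, 0]
  ]
}}

```text
clock: 4.2
tool_pos: [0.5608, -0.1565, 0.0404]
eef_rot: [0.996, 0.093, -0.006, -0.001]
contact_force: [-8.3, -2.1, 7.1]
opening: 0.502
finger_force: 4.5
```

```bash
python3 - <<'E'
from h import *
s=r.snapshot("top"); cv2.imwrite("pics/t1.png",cv2.resize(s["pixels"][60:260,120:400,::-1],(784,560)))
print(tins("top",s)); print(tins("side")); print(st())
E
```

```text
[(0.601, -0.638, 0.076), (0.449, -0.052, 0.046), (0.441, 0.061, 0.045), (0.479, 0.171, 0.045), (0.525, 0.292, 0.046)]
[(0.585, -0.569, 0.076), (0.478, -0.284, 0.047), (0.628, -0.147, 0.045), (0.451, -0.051, 0.046), (0.442, 0.064, 0.052), (0.481, 0.175, 0.047), (0.526, 0.297, 0.048)]
{'clock': 4.3, 'tool_pos': [0.563, -0.156, 0.04], 'eef_rot': [0.996, 0.093, -0.004, -0.001], 'contact_force': [-3.825, -0.579, 2.722], 'q': [0.252, 0.957, -0.105, 1.813, 0.225, 0.392, -1.403], 'opening': 0.502}
```

View pics/t1.png

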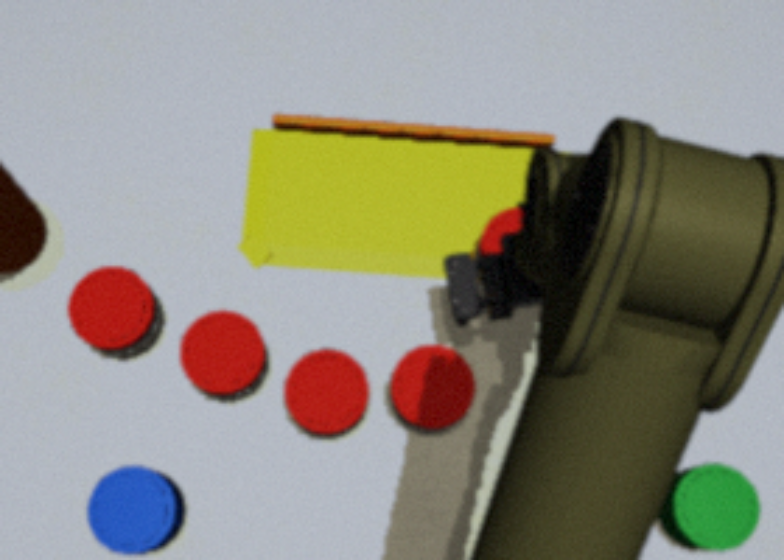

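Crop: tin T2 (crop 510,235) is now at the near bevel of the mat, cradled by the fingers. The other tins haven't moved. I'll keep pushing.

>>> {"op": "step_arm", "data": {
  "steps": [
    [1.0, -0.05, 0, 0, 0, 0, 0],
    [1.1, -0.05, 0, 0, 0, 0, 0],
    [1.1, -0.05, 0, 0, 0, 0, 0],
    [1.1, -0.05, 0, 0, 0, 0, 0],
    [1.1, -0.05, 0, 0, 0, 0, 0],
    [0.6, -0.05, 0, 0, 0, 0, 0],
    [0, 0, 0, 0, 0, 0, 0]
  ]
}}

```text
clock: 5.18
tool_pos: [0.6208, -0.1425, 0.0402]
eef_rot: [0.996, 0.093, -0.004, -0.001]
contact_force: [-4.5, -1.0, 3.4]
opening: 0.5
finger_force: 3.0
```

```bash
python3 - <<'E'
from h import *
print(tins("side")); print(st())
E
```

```text
[(0.585, -0.569, 0.076), (0.478, -0.281, 0.05), (0.45, -0.05, 0.048), (0.442, 0.065, 0.052), (0.481, 0.177, 0.049), (0.526, 0.297, 0.048)]
{'clock': 5.225, 'tool_pos': [0.621, -0.142, 0.04], 'eef_rot': [0.996, 0.093, -0.004, -0.001], 'contact_force': [-4.083, -1.055, 4.66], 'q': [0.218, 0.998, -0.12, 1.643, 0.203, 0.521, -1.41], 'opening': 0.498}
```

>>> {"op": "step_arm", "data": {
  "steps": [
    [-2, 0, 0, 0, 0, 0, 0],
    [-2, 0, 0, 0, 0, 0, 0],
    [0, 0, -4, 0, 0, 0, 0],
    [0, 0, -4, 0, 0, 8.4, 0],
    [0, 0, -4, 0, 0, 8.4, 0],
    [0, 0, 0, 0, 0, 8.4, 0],
    [0, 0, 0, 0, 0, 8.4, 0]
  ]
}}

```text
clock: 6.1
tool_pos: [0.5851, -0.1489, 0.1614]
eef_rot: [0.98, -0.201, -0.001, -0.001]
contact_force: [0.0, -1.0, 0.2]
opening: 0.501
finger_force: 0.0
```

>>> {"op": "step_arm", "data": {
  "steps": [
    [-3.75, -3.2, 0, 0, 0, 0, 0],
    [-3.75, -3.2, 0, 0, 0, 0, 0],
    [-3.75, -3.2, 0, 0, 0, 0, 0],
    [-3.75, -3.2, 0, 0, 0, 0, 0],
    [-3.75, -3.2, 0, 0, 0, 0, 0],
    [-3.75, -3.2, 0, 0, 0, 0, 0],
    [-3.75, -3.2, 0, 0, 0, 0, 0],
    [-3.75, -3.2, 0, 0, 0, 0, 0]
  ]
}}

```text
clock: 7.1
tool_pos: [0.4072, 0.2058, 0.1621]
eef_rot: [0.98, -0.198, -0.002, -0.002]
contact_force: [-0.1, 0.6, -0.4]
opening: 0.502
finger_force: 0.0
```

```bash
python3 - <<'E'
from h import *
print(tins("side"),tins()); print(st())
E
```

```text
[(0.478, -0.28, 0.051), (0.667, -0.131, 0.052), (0.481, 0.188, 0.049), (0.526, 0.298, 0.049)] [(0.601, -0.638, 0.077), (0.477, -0.284, 0.045), (0.664, -0.131, 0.045), (0.447, -0.052, 0.045), (0.441, 0.061, 0.045), (0.479, 0.171, 0.045), (0.537, 0.291, 0.045)]
{'clock': 7.2, 'tool_pos': [0.405, 0.21, 0.162], 'eef_rot': [0.981, -0.193, -0.003, -0.003], 'contact_force': [0.985, -0.3, 0.183], 'q': [-0.63, 0.652, 0.088, 2.159, -0.187, 0.339, -2.342], 'opening': 0.498}
```

>>> {"op": "step_arm", "data": {
  "steps": [
    [0, 0.7, 3, 0, 0, 0, 0],
    [0, 0, 4, 0, 0, 0, 0],
    [0, 0, 3, 0, 0, 0, 0],
    [0, 0, 2.2, 0, 0, 0, 0],
    [1, 0, 0, 0, 0, 0, 0],
    [0.6, 0, 0, 0, 0, 0, 0]
  ]
}}

```text
clock: 7.95
tool_pos: [0.4235, 0.1918, 0.043]
eef_rot: [0.98, -0.199, -0.004, 0.001]
contact_force: [0.4, -0.3, -0.3]
opening: 0.504
finger_force: 0.0
```

>>> {"op": "step_arm", "data": {
  "steps": [
    [0.6, 0, 0, 0, 0, 0, 0],
    [0.6, 0, 0, 0, 0, 0, 0],
    [0.6, 0, 0, 0, 0, 0, 0],
    [0.6, 0, 0, 0, 0, 0, 0]
  ]
}}

```text
clock: 8.45
tool_pos: [0.4411, 0.1845, 0.0424]
eef_rot: [0.98, -0.197, -0.008, 0.001]
contact_force: [-5.4, 4.0, 4.2]
opening: 0.5
finger_force: 3.4
```

>>> {"op": "step_arm", "data": {
  "steps": [
    [0.6, 0, 0, 0, 0, 0, 0],
    [0.6, 0, 0, 0, 0, 0, 0]
  ]
}}

```text
clock: 8.7
tool_pos: [0.4523, 0.18, 0.0423]
eef_rot: [0.98, -0.197, -0.008, 0.001]
contact_force: [-5.1, 4.1, 4.7]
opening: 0.498
finger_force: 3.3
```

>>> {"op": "step_arm", "data": {
  "steps": [
    [1.0, 0, 0, 0, 0, 0, 0],
    [1.5, 0, 0, 0, 0, 0, 0],
    [1.5, 0, 0, 0, 0, 0, 0],
    [1.5, 0, 0, 0, 0, 0, 0],
    [1.5, 0, 0, 0, 0, 0, 0],
    [1.5, 0, 0, 0, 0, 0, 0],
    [1.5, 0, 0, 0, 0, 0, 0],
    [1.5, 0, 0, 0, 0, 0, 0]
  ]
}}

```text
clock: 9.7
tool_pos: [0.5579, 0.1344, 0.0409]
eef_rot: [0.98, -0.198, -0.008, 0.002]
contact_force: [-6.7, 3.1, 5.1]
opening: 0.498
finger_force: 3.8
```

>>> {"op": "step_arm", "data": {
  "steps": [
    [1.5, 0, 0, 0, 0, 0, 0],
    [1.5, 0, 0, 0, 0, 0, 0],
    [1.5, 0, 0, 0, 0, 0, 0],
    [1.5, 0, 0, 0, 0, 0, 0],
    [1.5, 0, 0, 0, 0, 0, 0],
    [1.3, 0, 0, 0, 0, 0, 0],
    [0.6, 0, 0, 0, 0, 0, 0],
    [0, 0, 0, 0, 0, 0, 0]
  ]
}}

```text
clock: 10.7
tool_pos: [0.6455, 0.0977, 0.0402]
eef_rot: [0.98, -0.198, -0.007, 0.001]
contact_force: [-4.8, 1.9, 3.4]
opening: 0.502
finger_force: 2.9
```

```bash
python3 - <<'E'
from h import *
print(tins("side"),tins()); print(st())
E
```

```text
[(0.584, -0.568, 0.075), (0.478, -0.28, 0.051), (0.667, -0.13, 0.051), (0.45, -0.046, 0.05), (0.441, 0.065, 0.052), (0.526, 0.298, 0.049)] [(0.601, -0.638, 0.077), (0.478, -0.284, 0.045), (0.664, -0.131, 0.045), (0.447, -0.052, 0.045), (0.444, 0.042, 0.043), (0.524, 0.303, 0.045)]
{'clock': 10.8, 'tool_pos': [0.646, 0.098, 0.04], 'eef_rot': [0.98, -0.198, -0.007, 0.001], 'contact_force': [-4.831, 1.541, 3.873], 'q': [-0.271, 1.018, 0.098, 1.591, -0.165, 0.554, -2.047], 'opening': 0.504}
```

>>> {"op": "step_arm", "data": {
  "steps": [
    [-2, 0, 0, 0, 0, 0, 0],
    [-2, 0, 0, 0, 0, 0, 0],
    [0, 0, -4, 0, 0, 0, 0],
    [0, 0, -4, 0, 0, -7.2, 0],
    [0, 0, -4, 0, 0, -7.2, 0],
    [0, 0, 0, 0, 0, -7.2, 0],
    [0, 0, 0, 0, 0, -7.2, 0]
  ]
}}

```text
clock: 11.68
tool_pos: [0.6126, 0.1119, 0.1614]
eef_rot: [0.999, 0.053, -0.004, 0.0]
contact_force: [-1.0, 1.1, 0.9]
opening: 0.501
finger_force: 0.0
```

>>> {"op": "step_arm", "data": {
  "steps": [
    [-3, 1.85, 0, 0, 0, 0, 0],
    [-3, 1.85, 0, 0, 0, 0, 0],
    [-3, 1.85, 0, 0, 0, 0, 0],
    [-3, 1.85, 0, 0, 0, 0, 0],
    [-3, 1.85, 0, 0, 0, 0, 0],
    [-3, 1.85, 0, 0, 0, 0, 0],
    [-3, 1.85, 0, 0, 0, 0, 0],
    [-3, 1.85, 0, 0, 0, 0, 0]
  ]
}}

```text
clock: 12.68
tool_pos: [0.388, -0.0605, 0.1631]
eef_rot: [0.999, 0.051, -0.004, 0.0]
contact_force: [0.7, -0.4, 0.2]
opening: 0.498
finger_force: 0.0
```

```bash
python3 - <<'E'
from h import *
print(tins("side"),tins()); print(st())
E
```

```text
[(0.667, -0.134, 0.047), (0.453, -0.05, 0.046), (0.441, 0.065, 0.051), (0.69, 0.079, 0.049), (0.526, 0.295, 0.046)] [(0.601, -0.638, 0.077), (0.664, -0.131, 0.045), (0.441, 0.061, 0.045), (0.689, 0.081, 0.047), (0.525, 0.292, 0.046)]
{'clock': 12.775, 'tool_pos': [0.385, -0.062, 0.163], 'eef_rot': [0.999, 0.049, -0.007, 0.001], 'contact_force': [0.535, -0.085, -0.065], 'q': [0.06, 0.606, -0.033, 2.33, 0.099, 0.221, -1.537], 'opening': 0.503}
```

>>> {"op": "step_arm", "data": {
  "steps": [
    [0, 0, 3, 0, 0, 0, 0],
    [0, 0, 3, 0, 0, 0, 0],
    [0, 0, 0, 0, 0, 0, 0]
  ]
}}

```text
clock: 13.15
tool_pos: [0.3895, -0.0594, 0.1034]
eef_rot: [0.999, 0.052, -0.007, -0.0]
contact_force: [0.3, 0.4, 0.1]
opening: 0.505
finger_force: 0.0
```

```bash
python3 -c "
from h import *
print(st())"
```

```text
{'clock': 13.15, 'tool_pos': [0.39, -0.059, 0.103], 'eef_rot': [0.999, 0.052, -0.007, -0.0], 'contact_force': [0.331, 0.433, 0.08], 'q': [0.04, 0.755, -0.01, 2.359, 0.176, 0.043, -1.611], 'opening': 0.505}
```

T3 is too close in: joint 6 is near its limit here. I'll lift off and weigh T1 instead, which has a clear path now that T2 has moved.

>>> {"op": "step_arm", "data": {
  "steps": [
    [0, 0, -3, 0, 0, 0, 0],
    [0, 0, -3, 0, 0, -7.5, 0],
    [0, 0, 0, 0, 0, -7.5, 0],
    [0, 0, 0, 0, 0, -7.5, 0],
    [0, 0, 0, 0, 0, -7.5, 0],
    [0, 0, 0, 0, 0, 0, 0]
  ]
}}

```text
clock: 13.9
tool_pos: [0.391, -0.0595, 0.1656]
eef_rot: [0.952, 0.307, -0.004, -0.002]
contact_force: [0.3, 0.8, -0.9]
opening: 0.498
finger_force: 0.0
```

>>> {"op": "step_arm", "data": {
  "steps": [
    [-2.1, 3.9, 0, 0, 0, 0, 0],
    [-2.1, 3.9, 0, 0, 0, 0, 0],
    [-2.1, 3.9, 0, 0, 0, 0, 0],
    [-2.1, 3.9, 0, 0, 0, 0, 0],
    [-2.1, 3.9, 0, 0, 0, 0, 0],
    [-2.1, 3.9, 0, 0, 0, 0, 0],
    [0, 0, 2, 0, 0, 0, 0],
    [0, 0, 2, 0, 0, 0, 0]
  ]
}}

```text
clock: 14.9
tool_pos: [0.4248, -0.3242, 0.1244]
eef_rot: [0.952, 0.306, -0.005, -0.001]
contact_force: [0.5, 0.5, -0.2]
opening: 0.496
finger_force: 0.0
```

```bash
python3 - <<'E'
from h import *
print(tins("side"),tins()); print(st())
E
```

```text
[(0.479, -0.285, 0.046), (0.668, -0.134, 0.046), (0.45, -0.051, 0.046), (0.442, 0.061, 0.048), (0.69, 0.079, 0.049), (0.526, 0.295, 0.046)] [(0.6, -0.638, 0.078), (0.479, -0.286, 0.046), (0.664, -0.131, 0.045), (0.447, -0.052, 0.045), (0.441, 0.061, 0.045), (0.689, 0.081, 0.048), (0.525, 0.293, 0.045)]
{'clock': 15.0, 'tool_pos': [0.424, -0.323, 0.123], 'eef_rot': [0.952, 0.307, -0.007, -0.003], 'contact_force': [0.021, 0.667, -0.658], 'q': [0.741, 0.79, -0.302, 1.939, 0.475, 0.497, -0.849], 'opening': 0.5}
```

>>> {"op": "step_arm", "data": {
  "steps": [
    [0, 0, 3, 0, 0, 0, 0],
    [0, 0, 3, 0, 0, 0, 0],
    [0, 0, 2.2, 0, 0, 0, 0],
    [0, 0, 0, 0, 0, 0, 0],
    [0.6, 0, 0, 0, 0, 0, 0],
    [0.6, 0, 0, 0, 0, 0, 0]
  ]
}}

```text
clock: 15.75
tool_pos: [0.4343, -0.316, 0.0433]
eef_rot: [0.951, 0.308, -0.005, -0.001]
contact_force: [-0.4, -1.5, -0.7]
opening: 0.501
finger_force: 0.0
```

>>> {"op": "step_arm", "data": {
  "steps": [
    [0.6, 0, 0, 0, 0, 0, 0],
    [0.6, 0, 0, 0, 0, 0, 0]
  ]
}}

```text
clock: 16.0
tool_pos: [0.4432, -0.309, 0.0423]
eef_rot: [0.951, 0.308, -0.006, -0.002]
contact_force: [-0.3, -1.3, -0.1]
opening: 0.504
finger_force: 0.4
```

>>> {"op": "step_arm", "data": {
  "steps": [
    [0.6, 0, 0, 0, 0, 0, 0],
    [0.6, 0, 0, 0, 0, 0, 0]
  ]
}}

```text
clock: 16.25
tool_pos: [0.4527, -0.3017, 0.0417]
eef_rot: [0.951, 0.308, -0.006, -0.002]
contact_force: [-0.7, -0.1, 0.4]
opening: 0.503
finger_force: 0.4
```

```bash
python3 - <<'E'
from h import *
s=r.snapshot("side"); t=r.snapshot("top")
print(tins("side",s),tins("top",t))
for n,q in(("side",s),("top",t)):
  for c in blobs(mask(q,(5,120,20),(17,255,255)),400):
    print(n,cv2.boundingRect(c))
print("jug top circle (top px 91,117)",ray(t,[(91,117)],.245),"side base px(148,305)",ray(s,[(148,305)],0.0),"side top px(130,232)",ray(s,[(130,232)],.245))
print("tumbler",ray(t,[(395,142)],.11),ray(s,[(275,95)],.11))
E
```

```text
[(0.495, -0.267, 0.05), (0.667, -0.134, 0.049), (0.45, -0.051, 0.046), (0.442, 0.063, 0.05), (0.69, 0.079, 0.048), (0.526, 0.295, 0.046)] [(0.602, -0.68, 0.049), (0.497, -0.268, 0.045), (0.664, -0.131, 0.045), (0.447, -0.052, 0.045), (0.441, 0.061, 0.045), (0.689, 0.081, 0.047), (0.525, 0.292, 0.046)]
side (3, 334, 78, 50)
side (91, 214, 77, 104)
side (265, 88, 22, 36)
top (373, 129, 34, 32)
top (63, 78, 73, 80)
top (25, 76, 33, 57)
jug top circle (top px 91,117) [[0.62011442 0.43205995 0.245     ]] side base px(148,305) [[0.62064103 0.44562405 0.        ]] side top px(130,232) [[0.6190598  0.43315518 0.245     ]]
tumbler [[ 0.61953852 -0.405407    0.11      ]] [[ 0.61941686 -0.39342611  0.11      ]]
```

>>> {"op": "step_arm", "data": {
  "steps": [
    [-1.5, 0, 0, 0, 0, 0, 0],
    [0, 0, -4, 0, 0, 0, 0],
    [0, 0, -4, 0, 0, 0, 0],
    [0, 0, -4, 0, 0, -10, 0],
    [0, 0, 0, 0, 0, -10, 0],
    [0, 0, 0, 0, 0, -10, 0],
    [0, 0, 0, 0, 0, -10, 0],
    [0, 0, 0, 0, 0, -10, 0]
  ]
}}

```text
clock: 17.35
tool_pos: [0.4401, -0.3118, 0.1616]
eef_rot: [0.731, 0.683, -0.006, -0.005]
contact_force: [-0.6, -0.5, 0.0]
opening: 0.502
finger_force: 0.0
```

>>> {"op": "step_arm", "data": {
  "steps": [
    [0, 0, 0, 0, 0, -10, 0],
    [0, 0, 0, 0, 0, -10, 0],
    [0, 0, 0, 0, 0, -10, 0],
    [0, 0, 0, 0, 0, -10, 0],
    [0, 0, 0, 0, 0, -10, 0],
    [0, 0, 0, 0, 0, -10, 0]
  ]
}}

```text
clock: 18.1
tool_pos: [0.4402, -0.3118, 0.1614]
eef_rot: [0.291, 0.957, -0.003, -0.007]
contact_force: [-0.1, -0.9, -0.5]
opening: 0.496
finger_force: 0.0
```

```bash
python3 -c "
from h import *
print(st())"
```

```text
{'clock': 18.1, 'tool_pos': [0.44, -0.312, 0.161], 'eef_rot': [0.291, 0.957, -0.003, -0.007], 'contact_force': [-0.118, -0.855, -0.5], 'q': [1.018, 0.859, -0.872, 1.881, 0.881, 0.86, 0.658], 'opening': 0.496}
```

>>> {"op": "step_arm", "data": {
  "steps": [
    [3.05, 4.95, 0, 0, 0, 0, 0],
    [3.05, 4.95, 0, 0, 0, 0, 0],
    [3.05, 4.95, 0, 0, 0, 0, 0],
    [3.05, 4.95, 0, 0, 0, 0, 0],
    [3.05, 4.95, 0, 0, 0, 0, 0],
    [3.05, 4.95, 0, 0, 0, 0, 0],
    [3.05, 4.95, 0, 0, 0, 0, 0],
    [3.05, 4.95, 0, 0, 0, 0, 0]
  ]
}}

```text
clock: 19.1
tool_pos: [0.4619, 0.154, 0.1612]
eef_rot: [0.294, 0.956, -0.003, -0.006]
contact_force: [1.1, 0.2, 0.1]
opening: 0.503
finger_force: 0.0
```

>>> {"op": "step_arm", "data": {
  "steps": [
    [3.05, 4.95, 0, 0, 0, 0, 0],
    [3.05, 4.95, 0, 0, 0, 0, 0],
    [3.05, 4.95, 0, 0, 0, 0, 0],
    [0, 0, 0, 0, 0, 0, 0]
  ]
}}

```text
clock: 19.6
tool_pos: [0.4685, 0.3328, 0.1617]
eef_rot: [0.291, 0.957, 0.0, -0.007]
contact_force: [-0.2, -0.5, 0.6]
opening: 0.5
finger_force: 0.0
```

```bash
python3 -c "
from h import *
print(st(),tins(),tins('side'))"
```

```text
{'clock': 19.6, 'tool_pos': [0.469, 0.333, 0.162], 'eef_rot': [0.291, 0.957, 0.0, -0.007], 'contact_force': [-0.181, -0.508, 0.581], 'q': [-0.238, 0.876, -0.825, 1.78, 0.81, 0.87, -0.463], 'opening': 0.5} [(0.601, -0.638, 0.077), (0.491, -0.268, 0.046), (0.664, -0.131, 0.045), (0.447, -0.052, 0.045)] [(0.584, -0.568, 0.075), (0.491, -0.265, 0.051), (0.45, -0.046, 0.05), (0.442, 0.065, 0.052), (0.697, 0.084, 0.051), (0.524, 0.298, 0.048)]
```

>>> {"op": "step_arm", "data": {
  "steps": [
    [0, 0, 4, 0, 0, 0, 0],
    [0, 0, 4, 0, 0, 0, 0],
    [0, 0, 3, 0, 0, 0, 0],
    [0, 0, 1, 0, 0, 0, 0],
    [-0.7, 0, 0, 0, 0, 0, 0],
    [-0.7, 0, 0, 0, 0, 0, 0]
  ]
}}

```text
clock: 20.45
tool_pos: [0.4809, 0.3199, 0.0424]
eef_rot: [0.294, 0.956, -0.001, -0.006]
contact_force: [0.1, -0.2, -0.0]
opening: 0.501
finger_force: 0.0
```

>>> {"op": "step_arm", "data": {
  "steps": [
    [-0.6, 0, 0, 0, 0, 0, 0],
    [-0.6, 0, 0, 0, 0, 0, 0]
  ]
}}

```text
clock: 20.7
tool_pos: [0.4902, 0.3139, 0.0419]
eef_rot: [0.293, 0.956, -0.001, -0.006]
contact_force: [-0.5, 0.7, 0.1]
opening: 0.5
finger_force: 0.4
```

>>> {"op": "step_arm", "data": {
  "steps": [
    [-0.6, 0, 0, 0, 0, 0, 0],
    [-0.6, 0, 0, 0, 0, 0, 0]
  ]
}}

```text
clock: 20.95
tool_pos: [0.4997, 0.3069, 0.0411]
eef_rot: [0.293, 0.956, -0.002, -0.006]
contact_force: [-0.3, 0.8, -0.1]
opening: 0.499
finger_force: 0.4
```

T6 slides at about 0.4 N, so it is empty too, and T3 and T4 must be full. The elbow is now swung out, so I'll approach T3 in this posture, which should keep joint 6 off its limit.

>>> {"op": "step_arm", "data": {
  "steps": [
    [2, 0, 0, 0, 0, 0, 0],
    [0, 0, -4, 0, 0, 0, 0],
    [0, 0, -4, 0, 0, 0, 0],
    [0, 0, -4, 0, 0, -10, 0],
    [0, 0, 0, 0, 0, -10, 0],
    [0, 0, 0, 0, 0, -10, 0],
    [0, 0, 0, 0, 0, -10, 0],
    [0, 0, 0, 0, 0, 0, 0]
  ]
}}

```text
clock: 21.95
tool_pos: [0.4847, 0.3175, 0.1608]
eef_rot: [-0.05, 0.999, -0.0, -0.007]
contact_force: [0.7, -0.5, -0.5]
opening: 0.5
finger_force: 0.0
```

>>> {"op": "step_arm", "data": {
  "steps": [
    [2, -5.2, 0, 0, 0, 0, 0],
    [2, -5.2, 0, 0, 0, 0, 0],
    [2, -5.2, 0, 0, 0, 0, 0],
    [2, -5.2, 0, 0, 0, 0, 0],
    [2, -5.2, 0, 0, 0, 0, 0],
    [2, -5.2, 0, 0, 0, 0, 0],
    [1.5, -5.2, 0, 0, 0, 0, 0],
    [0, 0, 0, 0, 0, 0, 0]
  ]
}}

```text
clock: 22.95
tool_pos: [0.3855, -0.0626, 0.162]
eef_rot: [-0.045, 0.999, -0.002, -0.008]
contact_force: [0.6, 0.2, -0.2]
opening: 0.502
finger_force: 0.0
```

```bash
python3 -c "
from h import *
print(st(),tins(),tins('side'))"
```

```text
{'clock': 22.95, 'tool_pos': [0.385, -0.063, 0.162], 'eef_rot': [-0.045, 0.999, -0.002, -0.008], 'contact_force': [0.56, 0.225, -0.209], 'q': [0.63, 0.772, -0.983, 2.299, 1.103, 0.708, 0.474], 'opening': 0.502} [(0.601, -0.638, 0.076), (0.514, -0.271, 0.043), (0.664, -0.131, 0.045), (0.463, -0.032, 0.034), (0.441, 0.061, 0.045), (0.689, 0.081, 0.047), (0.539, 0.277, 0.046)] [(0.508, -0.27, 0.045), (0.667, -0.132, 0.049), (0.45, -0.051, 0.045), (0.441, 0.065, 0.051), (0.69, 0.08, 0.05), (0.54, 0.282, 0.048)]
```

>>> {"op": "step_arm", "data": {
  "steps": [
    [0, 0, 3, 0, 0, 0, 0],
    [0, 0, 3, 0, 0, 0, 0],
    [0, 0, 0, 0, 0, 0, 0]
  ]
}}

```text
clock: 23.42
tool_pos: [0.3865, -0.0559, 0.1017]
eef_rot: [-0.052, 0.999, 0.001, -0.008]
contact_force: [0.3, 0.2, 0.7]
opening: 0.498
finger_force: 0.0
```

```bash
python3 -c "
from h import *
print(st())"
```

```text
{'clock': 23.425, 'tool_pos': [0.387, -0.056, 0.102], 'eef_rot': [-0.052, 0.999, 0.001, -0.008], 'contact_force': [0.259, 0.16, 0.711], 'q': [0.54, 0.889, -0.87, 2.342, 1.373, 0.648, 0.238], 'opening': 0.498}
```

Joint 6 now has plenty of margin, so I'll go down and push.

>>> {"op": "step_arm", "data": {
  "steps": [
    [0, 0, 2.5, 0, 0, 0, 0],
    [0, 0, 2.5, 0, 0, 0, 0],
    [0, 0, 1, 0, 0, 0, 0],
    [-0.5, 0, 0, 0, 0, 0, 0],
    [-0.6, 0, 0, 0, 0, 0, 0],
    [-0.6, 0, 0, 0, 0, 0, 0]
  ]
}}

```text
clock: 24.18
tool_pos: [0.4031, -0.056, 0.0431]
eef_rot: [-0.051, 0.999, -0.0, -0.007]
contact_force: [-3.7, -1.7, 1.3]
opening: 0.501
finger_force: 2.1
```

>>> {"op": "step_arm", "data": {
  "steps": [
    [-0.6, 0, 0, 0, 0, 0, 0],
    [-0.6, 0, 0, 0, 0, 0, 0],
    [-0.6, 0, 0, 0, 0, 0, 0]
  ]
}}

```text
clock: 24.55
tool_pos: [0.4187, -0.055, 0.0424]
eef_rot: [-0.051, 0.999, -0.001, -0.009]
contact_force: [-5.9, -1.0, 4.0]
opening: 0.501
finger_force: 3.0
```

```bash
python3 -c "
from h import *
print(st(),tins(),tins('side'))"
```

```text
{'clock': 24.55, 'tool_pos': [0.419, -0.055, 0.042], 'eef_rot': [-0.051, 0.999, -0.001, -0.009], 'contact_force': [-5.929, -0.966, 4.033], 'q': [0.492, 1.022, -0.798, 2.265, 1.511, 0.661, 0.166], 'opening': 0.501} [(0.601, -0.679, 0.049), (0.664, -0.131, 0.045), (0.441, 0.063, 0.045), (0.689, 0.081, 0.047), (0.539, 0.277, 0.046)] [(0.667, -0.134, 0.046), (0.486, -0.047, 0.045), (0.441, 0.064, 0.051), (0.69, 0.082, 0.05), (0.54, 0.283, 0.049)]
```

>>> {"op": "step_arm", "data": {
  "steps": [
    [-1, 0, 0, 0, 0, 0, 0],
    [-1.5, 0, 0, 0, 0, 0, 0],
    [-1.5, 0, 0, 0, 0, 0, 0],
    [-1.5, 0, 0, 0, 0, 0, 0],
    [-1.5, 0, 0, 0, 0, 0, 0],
    [-1.5, 0, 0, 0, 0, 0, 0],
    [-1.5, 0, 0, 0, 0, 0, 0],
    [-1.0, 0, 0, 0, 0, 0, 0]
  ]
}}

```text
clock: 25.65
tool_pos: [0.5296, -0.043, 0.0405]
eef_rot: [-0.051, 0.999, 0.0, -0.007]
contact_force: [-4.6, -0.1, -0.1]
opening: 0.501
finger_force: 4.3
```

```bash
python3 - <<'E'
from h import *
s=r.snapshot("side"); cv2.imwrite("pics/s2.png",cv2.resize(s["pixels"][100:300,120:400,::-1],(784,560)))
print(st(),tins("side",s))
E
```

```text
{'clock': 25.7, 'tool_pos': [0.532, -0.043, 0.041], 'eef_rot': [-0.051, 0.999, 0.0, -0.006], 'contact_force': [-1.901, 0.81, -0.687], 'q': [0.458, 1.067, -0.822, 1.943, 1.206, 0.757, 0.554], 'opening': 0.5} [(0.585, -0.568, 0.076), (0.491, -0.264, 0.051), (0.667, -0.131, 0.051), (0.6, -0.037, 0.045), (0.442, 0.065, 0.051), (0.69, 0.083, 0.05), (0.54, 0.283, 0.049)]
```

View pics/s2.png

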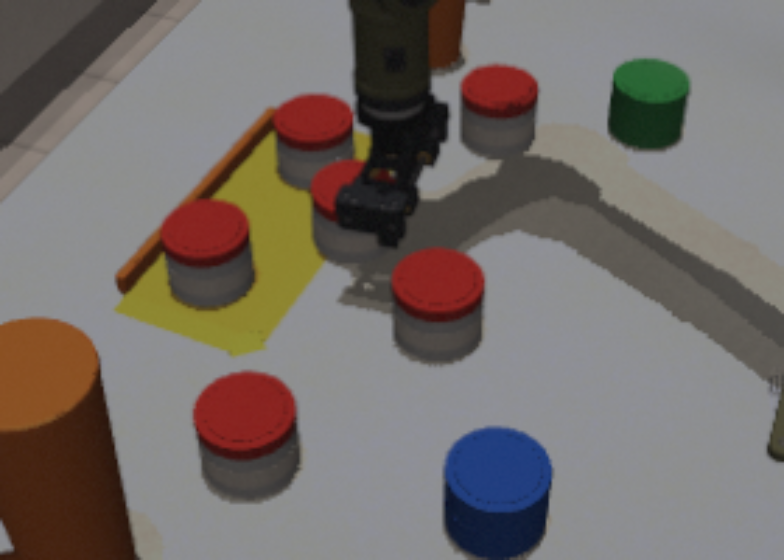

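The side crop shows T3 (crop 350,205) at the bevel and centred between T2 (315,135) and T5 (208,250). Everything is upright.

>>> {"op": "step_arm", "data": {
  "steps": [
    [-1.0, 0, -0.1, 0, 0, 0, 0],
    [-1.5, 0, -0.1, 0, 0, 0, 0],
    [-1.5, 0, 0, 0, 0, 0, 0],
    [-1.5, 0, 0, 0, 0, 0, 0],
    [-1.5, 0, 0, 0, 0, 0, 0],
    [-1.5, 0, 0, 0, 0, 0, 0],
    [-1.5, 0, 0, 0, 0, 0, 0],
    [-1.2, 0, 0, 0, 0, 0, 0]
  ]
}}

```text
clock: 26.7
tool_pos: [0.6405, -0.0314, 0.0418]
eef_rot: [-0.052, 0.999, -0.0, -0.008]
contact_force: [-7.7, -0.8, 7.3]
opening: 0.497
finger_force: 4.7
```

>>> {"op": "step_arm", "data": {
  "steps": [
    [-0.5, 0, 0, 0, 0, 0, 0],
    [0, 0, 0, 0, 0, 0, 0]
  ]
}}

```text
clock: 26.95
tool_pos: [0.6463, -0.0308, 0.0417]
eef_rot: [-0.051, 0.999, 0.0, -0.007]
contact_force: [-4.0, -0.7, 4.1]
opening: 0.503
finger_force: 3.0
```

>>> {"op": "step_arm", "data": {
  "steps": [
    [2.5, 0, 0, 0, 0, 0, 0],
    [2.5, 0, 0, 0, 0, 0, 0],
    [0, 0, -4, 0, 0, 0, 0],
    [0, 0, -4, 0, 0, 0, 0],
    [0, 0, -4, 0, 0, 0, 0],
    [0.6, -5.1, 0, 0, 0, 0, 0],
    [0.6, -5.1, 0, 0, 0, 0, 0],
    [0, 0, 0, 0, 0, 0, 0]
  ]
}}

```text
clock: 27.95
tool_pos: [0.5973, -0.1452, 0.1613]
eef_rot: [-0.047, 0.999, -0.002, -0.006]
contact_force: [-0.6, 0.7, 0.4]
opening: 0.502
finger_force: 0.0
```

```bash
python3 - <<'E'
from h import *
s=r.snapshot("top"); print(st(),tins("side"),tins("top",s))
c=max(blobs(mask(s,(22,150,60),(35,255,255)),500),key=cv2.contourArea)
P=ray(s,c.astype(float),.0)[:,:2]
for y0 in(.13,.08,.03,0,-.03,-.08): 
    q=P[abs(P[:,1]-y0)<.006]; print(y0,q[:,0].min().round(4),q[:,0].max().round(4))
print(P[:,1].min(),P[:,1].max())
E
```

```text
{'clock': 28.0, 'tool_pos': [0.597, -0.141, 0.162], 'eef_rot': [-0.049, 0.999, -0.0, -0.006], 'contact_force': [0.023, 1.572, -0.197], 'q': [0.648, 0.973, -0.975, 1.651, 0.91, 1.049, 1.042], 'opening': 0.497} [(0.585, -0.568, 0.076), (0.491, -0.27, 0.046), (0.668, -0.135, 0.046), (0.693, -0.029, 0.048), (0.442, 0.066, 0.05), (0.69, 0.076, 0.048), (0.54, 0.28, 0.046)] [(0.602, -0.679, 0.049), (0.491, -0.27, 0.045), (0.69, -0.025, 0.047), (0.441, 0.061, 0.045), (0.689, 0.081, 0.047), (0.539, 0.277, 0.046)]
0.13 0.6006 0.7612
0.08 0.5987 0.646
0.03 0.5969 0.7575
0 0.5944 0.6584
-0.03 0.5888 0.6493
-0.08 0.5866 0.6269
-0.2106129697270251 0.16640971148919861
```

T3 and T5 sit well on the flat. T2 is on it with about 10 mm to spare, so I'll nudge it 1 cm further in for margin.

>>> {"op": "step_arm", "data": {
  "steps": [
    [0, 0, 4, 0, 0, 0, 0],
    [0, 0, 4, 0, 0, 0, 0],
    [0, 0, 2.5, 0, 0, 0, 0],
    [0, 0, 1.5, 0, 0, 0, 0],
    [-1, 0, 0, 0, 0, 0, 0],
    [-0.8, 0, 0, 0, 0, 0, 0],
    [-0.8, 0, 0, 0, 0, 0, 0],
    [-0.7, 0, 0, 0, 0, 0, 0]
  ]
}}

```text
clock: 29.05
tool_pos: [0.6268, -0.1366, 0.0422]
eef_rot: [-0.051, 0.999, -0.001, -0.009]
contact_force: [-7.2, -2.7, 4.3]
opening: 0.5
finger_force: 3.7
```

>>> {"op": "step_arm", "data": {
  "steps": [
    [0, 0, 0, 0, 0, 0, 0],
    [2.5, 0, 0, 0, 0, 0, 0],
    [2.5, 0, 0, 0, 0, 0, 0],
    [0, 0, -4, 0, 0, 0, 0],
    [0, 0, -4, 0, 0, 0, 0],
    [0, 0, -4, 0, 0, 0, 0],
    [4, 0, -3, 0, 0, 0, 0],
    [4, 0, -3, 0, 0, 0, 0]
  ]
}}

```text
clock: 30.05
tool_pos: [0.5015, -0.1479, 0.2248]
eef_rot: [-0.052, 0.999, 0.0, -0.005]
contact_force: [0.1, -0.3, 1.1]
opening: 0.501
finger_force: 0.0
```

```bash
python3 - <<'E'
from h import *
s=r.snapshot("top"); print(st(),tins("side"),tins("top",s))
cv2.imwrite("pics/t3.png",cv2.resize(s["pixels"][60:260,120:400,::-1],(784,560)))
E
```

```text
{'clock': 30.1, 'tool_pos': [0.497, -0.149, 0.227], 'eef_rot': [-0.052, 0.999, -0.001, -0.006], 'contact_force': [-4.97, 0.828, 1.413], 'q': [0.795, 0.795, -1.06, 1.881, 0.832, 1.005, 1.032], 'opening': 0.499} [(0.491, -0.27, 0.046), (0.677, -0.132, 0.046), (0.693, -0.029, 0.048), (0.442, 0.061, 0.047), (0.69, 0.076, 0.048), (0.54, 0.28, 0.046)] [(0.6, -0.638, 0.075), (0.491, -0.27, 0.046), (0.676, -0.128, 0.047), (0.69, -0.024, 0.047), (0.441, 0.061, 0.045), (0.689, 0.081, 0.047), (0.539, 0.277, 0.046)]
```

View pics/t3.png

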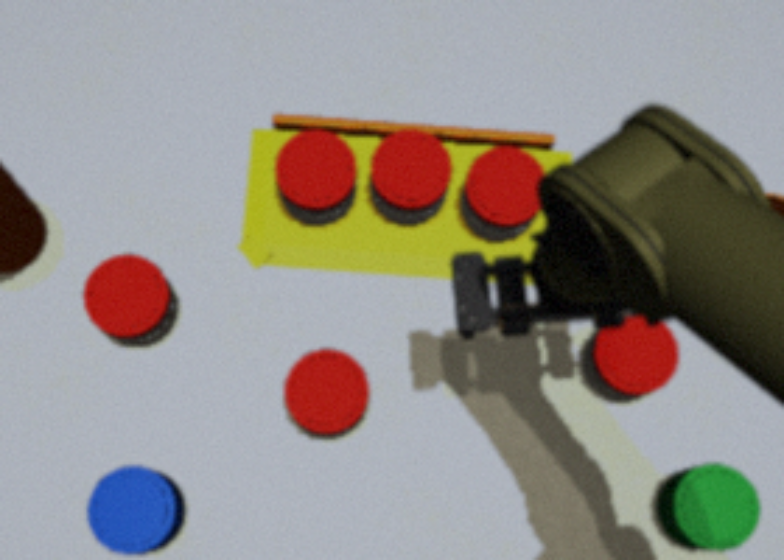

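The top crop shows T5, T3 and T2 (crop 316,170; 411,170; 505,187) on the mat's flat. The other three tins (127,297; 327,393; 635,357) stand clear of it, and the arm is up and touching nothing. I'll hand in after a short settle.

>>> {"op": "step_arm", "data": {
  "steps": [
    [0, 0, 0, 0, 0, 0, 0],
    [0, 0, 0, 0, 0, 0, 0],
    [0, 0, 0, 0, 0, 0, 0]
  ]
}}

```text
clock: 30.52
tool_pos: [0.5018, -0.1482, 0.2224]
eef_rot: [-0.051, 0.999, 0.001, -0.007]
contact_force: [0.5, 0.1, 0.2]
opening: 0.504
finger_force: 0.0
```

```bash
python3 -c "
from plant import r
print(r.finish_job())"
```

```text
the job is handed in; nothing more can be done
None
```

I handed the job in at about 30.5 s: three full tins are on the flat of the mat, the two empties and the fourth full one stand upright on the table clear of it, and the jug and tumbler were never touched.

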